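# Unpin the sprig-mould press and park the pin

## Robot

A 6-joint arm with a two-finger parallel gripper is mounted at the origin on a cart in front of the work surface, level with it; the furniture and walls round the work are solid. World frame = base frame: x ahead of the robot, y to its left, z up, the work surface at z = 0. Lengths are in m, angles in rad, forces in N, time in s.
With the tool pointing down it reaches from about 0.275 to 0.775 m from the base axis. Payload 14.6 kg.
Tool frame: the origin (TCP) lies on the centre line of the jaws, within the pads' length; the fingertips stand 17 mm ahead of it and the grasp point (between the pads) lies 2 mm behind it (finger_overhang is the x of the fingertips in the tool frame, in m); x points along the fingers, y is the direction in which the jaws open and shut, and the axes are right-handed (so a half turn about x gives the same grasp; the last joint's range is limited). The gripper opens to 85 mm and grips with 20 to 120 N. Pads are 22 mm wide; open, the fingers measure 114 mm over their backs; the gripper's body (76 mm by 85 mm) begins 54 mm behind the grasp point. The pads swing forward as they close: fully open they stand 13 mm farther back than shut.
Start: joints at [-0.155, 0.263, -0.048, 1.259, 0, 1.415], TCP at [0.525, -0, 0.248] pointing down, gripper open.
Joint ranges: [-2.65, 2.65], [-0.89, 1.7], [-1.18, 1.37], [-2.13, 2.11], [-1.35, 1.29], [-3.14, 3.14]. Speed limits (rad/s): [1.89, 1.89, 2.57, 2.79, 3.14, 3.14].

## Interface

Orientations are given as a rotation vector (axis times angle).
In Python, from plant import * gives the robot as it stands.
- The arm moves only by the tool servo_tool, never from a script. Its argument "steps" is a list of rows, each a list of 3 entries, a list of its own where there are three numbers: the shift along the tool's x, y, z in mm, then the turn, a rotation vector about the tool's x, y, z in degrees, then the finger opening in mm, from 0 to 85.4. In form: [[[dx, dy, dz], [wx, wy, wz], fingers], ...]. A call has 1 to 20 rows; each row is the pose to reach, as a shift and turn from the pose commanded when the call began, along the tool's axes at that moment; what a row does not reach only later rows make up. A row lasts 1/12 s, in which the tool goes at most 41.7 mm and 7.16 degrees, less where a joint would pass 70% of its speed; a pose out of reach is approached as far as the arm can. A call with a gripper value outside its range is refused whole. The fingers move at their own pace and stop on an object; "newtons" is the grip in N (left out, the last holds). Time passes only in rows, so rows that repeat a pose let the fingers close. It gives the time, the measured TCP pose, the force and the opening at its end, in the units of the state.
- get_obs(): the state, without advancing time (a new reading comes with each control period).
- capture(name): name is "scene" or "side" or "wrist"; returns (picture, depth): 420x560x3 uint8, red, green, blue; 420x560 float32, m along the optical axis (not along the pixel's ray), 0 where there is no reading.
- camera_params(name): a dict with "fov_y" (degrees; the focal length in pixels is half the picture's height over the tangent of half this angle, whatever the lens; pixels are square), "cx", "cy" (the principal point, pixels), "pose" (4x4, takes a point from camera to world coordinates). Camera axes: x right, y up, looking along -z (the intrinsics and any distortion apply to the point x, -y, -z); pixel columns grow to the right and rows downward; lengths in m; the calibration is good to about 2 mm. The wrist camera is an equidistant fisheye: a pixel r from the principal point sees the ray r / f radians off the axis. A picture is of the moment at which its call begins: read the wrist's pose just before it. camera_params takes no time and is no camera call; for the wrist camera it gives the pose at the moment of the call.
- sign_off(): hands the job in, once; it reports no verdict.
Trained networks look in the newest picture that a camera, given by its name, has taken for a name from the list of things; names that differ only in an ending like _2 or _b are one class to them, and where a whole thing is asked for, a point or a joint stands for the part that bears it (a point fixed in the world has none). Each returns a list of dicts, best first, with "confidence" (0 to 1); they miss things now and then, are a little off and sometimes report something else, mostly with a low value. They report only what shows in the picture. A call takes as long as a camera call. They do not tell look-alikes from the thing itself.
- spot_in(camera, thing): "at" ([x, y, z] in m, in world coordinates, good to about 4 mm: the middle of the surface that is visible of it).
- trace(camera, thing): "region" (420x560 bool, what is visible of it).
The state is a dict: "clock": time; "q": joint angles; "joint_vel": joint speeds; "joint_torque": joint torques, N m; "position": TCP position; "orientation": TCP orientation; "force": force on the tool from outside, world axes, zero at the start; "moment": the same for the moment, N m; "finger_gap": finger opening in m.
Only numpy, scipy, OpenCV 4.12 (cv2) and the standard library are available. Lean on these libraries where they do the work, as an engineer would, in place of code of your own. Each camera call takes 0.05 s, during which the arm holds its last target.

## Task

Unlock the sprig-mould press: draw the red-handled pin straight up out of its hole and park it upright in the open side notch of the press's blue pin rest, with its stem in the notch and its collar resting on the plate. Leave the black-handled pin home in its hole.

Things in the scene. Friction and masses are not known exactly. Their poses are not given: they have to be found in the camera images.
- red_pin_grip (a point): Centre of the loose red-handled pin's upright round grip (22 mm diameter, 45 mm tall). Below: steel collar, 40 mm diameter, 5 mm thick, underside 27.5 mm below this point; then a 12 mm stem, foot 67.5 mm below this point. z is up the pin. 0.12 kg. It starts in one of two 16 mm bores at the ends of the clamp bar, collar on the bar's top 62 mm above the table; slides out freely.
- black_pin_grip (a point): Centre of the grip of the other pin, same size and shape but with a black grip, z up the pin; it stands in the bore at the other end of the clamp bar, 170 mm away, and stays there.
- notch (a point): Point in the U-notch (22 mm wide, 38 mm long) of the fixed press's level blue rest plate, in front of the bar: on the notch's middle line, 16 mm from its closed end, level with the plate's top (62 mm above the table). x points to the closed end (bar's middle 88 mm on), y along the bar, z up. Free for 47 mm below the plate's top. Nothing near is taller than the pins.
Not all that is in view belongs to the job. Leave any orange look-alike of the part that bears red_pin_grip alone.

How it is judged:
By the outcome, as a careful person would: the job done as asked, in the order asked, and still so for the second after the job is handed in, with the robot touching nothing.
It also fails if it takes over 42 s, if anything falls off the work surface, if the arm or the gripper's body presses on something with over 40 N, if the wrist force passes 120 N, or if a joint passes its speed limit or range.

## Working session

There is one attempt and no reset: what is moved stays moved. The work goes in short steps, Python scripts to look and compute and a tool call to move; the robot and the scene stay as the last step left them, time stands still between calls to the robot, and variables do not carry over. Pictures are saved under pics/ and viewed, and the job is handed in when it is done.

Besides the shell and the picture viewer there is one more tool, called after ">>>" as a command line: name --argument value ..., lists and objects as JSON in quotes. servo_tool: Moves the arm, as the interface text tells. Its arguments: {"type":"object","properties":{"steps":{"type":"array"},"newtons":{"type":"number"}},"required":["steps"]}

```bash
mkdir -p pics; ls; cat > h.py <<'E'
import numpy as np, cv2
from plant import *
from scipy.spatial.transform import Rotation as R
def save(p,n): cv2.imwrite('pics/'+n,cv2.cvtColor(p,cv2.COLOR_RGB2BGR))
E
python3 - <<'E'
from h import *
o=get_obs(); print(o)
for c in ['scene','side','wrist']:
    p,d=capture(c); save(p,c+'0.png'); np.save(c+'0.npy',d)
    k=camera_params(c); print(c,k)
    for t in ['red_pin_grip','black_pin_grip','notch']:
        print(t,[(r['confidence'],np.round(r['at'],4)) for r in spot_in(c,t)])
print(get_obs()['clock'])
E
```

```text
pics
{'clock': 0.0, 'q': array([-1.55317131e-01,  2.63504437e-01, -4.89416314e-02,  1.25942799e+00,
       -1.49405098e-05,  1.41543865e+00]), 'joint_vel': array([ 0.00023935,  0.00021912, -0.00013183,  0.00076644, -0.00022937,
       -0.00090093]), 'joint_torque': array([ 6.28219332e-04, -6.37613010e+01,  3.84567368e+01,  1.37825581e-02,
        8.02127857e-07, -5.80562346e-05]), 'position': array([5.24727085e-01, 2.44551624e-05, 2.47832963e-01]), 'orientation': array([ 1.20877693,  1.21011644, -1.2098836 ]), 'force': array([ 0.00374865,  0.04368281, -0.83778015]), 'moment': array([-0.03285446, -0.0096767 , -0.02477655]), 'finger_gap': 0.08498523336267783}
scene {'fov_y': 42.73026866162337, 'cx': 284.20263304826733, 'cy': 205.0027617297225, 'pose': array([[-0.87362248,  0.28819189, -0.39208315,  0.2745556 ],
       [-0.48638805, -0.49315329,  0.72126729,  0.64455365],
       [ 0.01450629,  0.82081988,  0.57100289,  0.54144499],
       [ 0.        ,  0.        ,  0.        ,  1.        ]])}
red_pin_grip [(0.78, array([0.7227, 0.0688, 0.0559])), (0.77, array([0.6103, 0.0282, 0.0801]))
[... 603 characters left out ...]
))]
notch [(0.75, array([ 0.5526, -0.1105,  0.0179]))]
wrist {'fov_y': 65.70646984690485, 'cx': 276.0021190147245, 'cy': 205.8419205826294, 'pose': array([[ 9.99999892e-01, -7.78865486e-05, -4.57998123e-04,
         5.25411453e-01],
       [ 2.13013543e-04,  9.52979564e-01,  3.03034497e-01,
         7.76748418e-02],
       [ 4.12860541e-04, -3.03034561e-01,  9.52979477e-01,
         3.74430852e-01],
       [ 0.00000000e+00,  0.00000000e+00,  0.00000000e+00,
         1.00000000e+00]])}
red_pin_grip [(0.77, array([0.7201, 0.0592, 0.0572])), (0.58, array([0.6047, 0.0258, 0.0804]))]
black_pin_grip [(0.56, array([ 0.5799, -0.1415,  0.0833]))]
notch [(0.96, array([ 0.5533, -0.0362,  0.0145]))]
0.6
```

View pics/scene0.png

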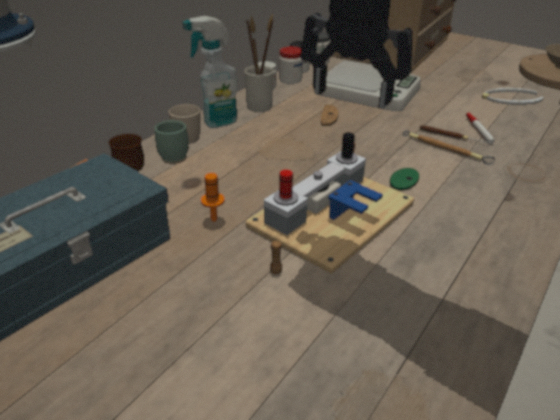

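View pics/side0.png

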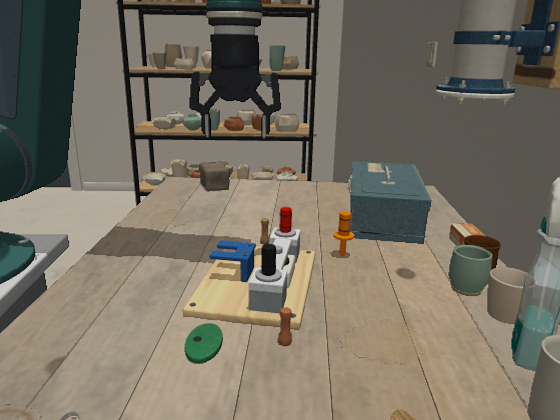

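View pics/wrist0.png

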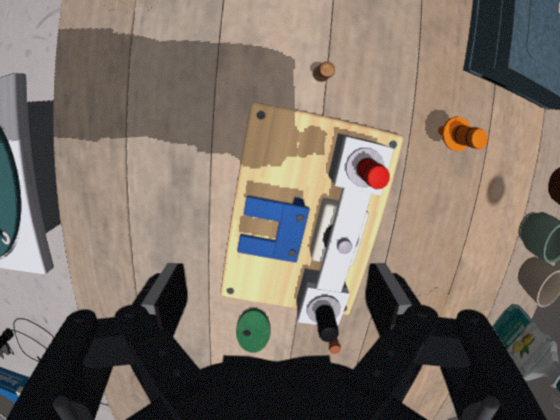

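```bash
cat >> h.py <<'E'
def cloud(c,d,k):
    h,w=d.shape; f=(h/2)/np.tan(np.radians(k['fov_y'])/2)
    u,v=np.meshgrid(np.arange(w)*1.0,np.arange(h)*1.0)
    x=(u-k['cx'])/f; y=(v-k['cy'])/f
    if c=='wrist':
        r=np.hypot(x,y); s=np.where(r>1e-9,np.tan(r)/np.maximum(r,1e-9),1); x=x*s;y=y*s
    P=np.stack([x*d,-y*d,-d,np.ones_like(d)],-1)@k['pose'].T
    return P[...,:3]
def circ(xy):
    from scipy.optimize import least_squares
    return least_squares(lambda p:np.hypot(xy[:,0]-p[0],xy[:,1]-p[1])-p[2],[*xy.mean(0),.011],loss='soft_l1',f_scale=.001).x
E
cat > m.py <<'E'
from h import *
W={'wrist':camera_params('wrist')}
for c in ['scene','side','wrist']:
    p=cv2.cvtColor(cv2.imread(f'pics/{c}0.png'),cv2.COLOR_BGR2RGB).astype(int); d=np.load(c+'0.npy')
    k=camera_params(c); P=cloud(c,d,k); ok=d>0
    r,g,b=p[...,0],p[...,1],p[...,2]
    box=ok&(abs(P[...,0]-.58)<.13)&(abs(P[...,1]+.06)<.15)
    red=box&(r>2.2*g)&(r>2.2*b)&(P[...,2]>.06)&(r>70)
    Q=P[red]; print(c,'red',len(Q),Q.min(0).round(4),Q.max(0).round(4),np.percentile(Q,[2,98],axis=0).round(4).tolist())
    side=Q[(Q[:,2]<.108)&(Q[:,2]>.072)]
    if len(side)>10: print(' circ',circ(side[:,:2]).round(4))
    top=Q[Q[:,2]>.109]
    if len(top): print(' top',len(top),top.mean(0).round(4))
    blk=box&(r+g+b<120)&(P[...,2]>.07)&(P[...,2]<.116)&(P[...,1]<-.11)&(P[...,1]>-.17)&(P[...,0]>.55)&(P[...,0]<.62)
    Q=P[blk]; 
    if len(Q)>10: print(' blk',len(Q),Q.mean(0).round(4),circ(Q[(Q[:,2]<.108)][:,:2]).round(4))
    blue=box&(b>1.8*r)&(b>1.2*g)&(P[...,2]>.05)
    Q=P[blue]; print(' blue',len(Q),np.percentile(Q,[1,50,99],axis=0).round(4).tolist())
    t=Q[(abs(Q[:,2]-.062)<.004)]
    if len(t)>10:
        rc=cv2.minAreaRect((t[:,:2]*1000).astype(np.float32)); print(' rect',len(t),rc, cv2.boxPoints(rc).round(1).tolist())
    tab=ok&(abs(P[...,0]-.58)<.2)&(abs(P[...,1]+.06)<.25)&(P[...,2]<.01)
    print(' table z',np.median(P[tab][:,2]))
E
python3 m.py
```

```text
scene red 222 [0.6009 0.0125 0.0689] [0.621  0.0334 0.1117] [[0.6014, 0.0149, 0.071], [0.619, 0.0324, 0.1108]]
 circ [0.6108 0.0216 0.0095]
 top 57 [0.6107 0.0224 0.1099]
 blk 224 [ 0.5758 -0.1383  0.0931] [ 0.578  -0.1449  0.0094]
 blue 730 [[0.4853, -0.0795, 0.0533], [0.526, -0.0411, 0.0596], [0.5532, 0.0161, 0.3536]]
 rect 625 ((519.8170776367188, -46.553924560546875), (64.21920776367188, 65.69619750976562), 78.17503356933594) [[481.1000061035156, -71.30000305175781], [545.4000244140625, -84.69999694824219], [558.5, -21.899999618530273], [494.20001220703125, -8.399999618530273]]
 table z -0.002288813976862203
side red 238 [0.6031 0.0041 0.0685] [0.6229 0.0224 0.1129] [[0.6033, 0.006, 0.0699], [0.6226, 0.0204, 0.1121]]
 circ [0.6124 0.0182 0.0104]
 top 39 [0.6126 0.0141 0.1113]
 blk 390 [ 0.5801 -0.1565  0.0935] [ 0.5799 -0.1487  0.0104]
 blue 668 [[0.4845, -0.0882, 0.052], [0.5248, -0.063, 0.0616], [0.5627, -0.0022, 0.3726]]
 rect 542 ((521.2529907226562, -52.285064697265625), (64.08941650390625, 64.52775573730469), 79.21417236328125) [[483.6000061035156, -77.69999694824219], [547.0, -89.80000305175781], [558.9000244140625, -26.799999237060547], [495.6000061035156, -14.800000190734863]]
 table z -0.00012333242938450395
wrist red 513 [0.6021 0.0101 0.0821] [0.6219 0.0304 0.1152] [[0.6028, 0.0114, 0.0849], [0.621, 0.0302, 0.1138]]
 circ [0.6138 0.0189 0.0115]
 top 415 [0.612  0.0206 0.1123]
 blk 567 [ 0.5791 -0.1407  0.0989] [ 0.5806 -0.147   0.0107]
 blue 6165 [[0.457, -0.0818, 0.0608], [0.5276, 0.0038, 0.2943], [0.594, 0.0199, 0.3389]]
 rect 2610 ((521.5991821289062, -47.83179473876953), (63.164241790771484, 63.588279724121094), 78.78459167480469) [[484.29998779296875, -72.5999984741211], [546.5999755859375, -85.0], [558.9000244140625, -23.0], [496.6000061035156, -10.699999809265137]]
 table z 0.0003911872843592179
```

```bash
cat > n.py <<'E'
from h import *
ex=np.array([.981,-.194]);ey=np.array([.194,.981])
for c in ['scene','side','wrist']:
    p=cv2.cvtColor(cv2.imread(f'pics/{c}0.png'),cv2.COLOR_BGR2RGB).astype(int); d=np.load(c+'0.npy')
    k=camera_params(c); P=cloud(c,d,k)
    r,g,b=p[...,0],p[...,1],p[...,2]
    m=(d>0)&(b>1.8*r)&(b>1.2*g)&(abs(P[...,2]-.062)<.005)&(abs(P[...,0]-.52)<.06)&(abs(P[...,1]+.05)<.06)
    T=P[m]; q=T[:,:2]-np.array([.5092,-.0464]); a=q@ex*1000; s=q@ey*1000
    H,_,_=np.histogram2d(a,s,bins=[np.arange(-30,50,4),np.arange(-40,40,2)])
    print(c, 'zmed',np.median(T[:,2])); 
    for i in range(len(H)): print('%4d '%(-30+4*i)+''.join('.' if v==0 else ('+' if v<3 else '#') for v in H[i]))
print(R.from_rotvec(get_obs()['orientation']).as_matrix().round(3))
E
python3 n.py
```

```text
scene zmed 0.05965931602936067
 -30 .......................................
 -26 ............+.....................+....
 -22 .......+#+.++#++...........+++++#++##..
 -18 ......+.+.#+++#.............#+++#++++..
 -14 .......#++#+#+#+...........++++.#.+##..
 -10 ......+.++++++#............+++++#++++..
  -6 ......#+++++#+#+............##+++++#+..
  -2 .......++#+++++............+.+++#++#+..
   2 .......+#.#+++#............+#++++#++#..
   6 .....+++#++++#++...........+++++++++#..
  10 .......++#.+++++.........++++++.#+#++..
  14 ......++#+++++.++++++++#.++++++#++#+#..
  18 ......+++++++#.+++++++#+++#++#++#++#...
  22 ......++#.#+.#+++++++++#+++++++++++##..
  26 ......++++++++#+++++++##+#.+.++++++#...
  30 .....++++++##++.+++++.+.#++#++#+.++#+..
  34 .....++....+++#+..+#.++++++....#+#+++..
  38 ....+++...+++.#+++#++++#+++...++++##+..
  42 ..........++...................+.......
side zmed 0.06162755891451985
 -30 .......................................
 -26 .......................................
 -22 ...+++....+++..........+.+..++.........
 -18 ..+#+.+++.+............+##+..+.#.......
 -14
[... 902 characters left out ...]
...........##########...
 -10 ....+##########...........##########...
  -6 ....+##########...........##########+..
  -2 ....+##########...........##########...
   2 ....+#########+...........##########+..
   6 .....##########...........##########+..
  10 .....##########...........##########...
  14 .....##########...........##########+..
  18 ....+###############################...
  22 ....+###############################+..
  26 ....+################################..
  30 ....+################################..
  34 ....+###++.#################+..######..
  38 .....####++##################.+#####+..
  42 .....####+#####+##################+#...
[[-0.  1. -0.]
 [ 0. -0. -1.]
 [-1. -0. -0.]]
```

>>> servo_tool --steps '[[[10,15,-4],[0,0,0],70],[[25,35,-8],[0,0,0],60],[[40,55,-13],[0,0,0],60],[[55,75,-17],[0,0,0],60],[[65,87,-20],[0,0,0],60],[[80,87.5,-20],[0,0,0],60],[[95,87.5,-20],[0,0,0],60],[[95,87.5,-20],[0,0,0],60]]'

```text
clock: 1.27
position: [0.6114, 0.0202, 0.1507]
orientation: [1.207, 1.212, -1.212]
force: [-0.5, -0.2, -0.5]
finger_gap: 0.0599
```

```bash
python3 - <<'E'
from h import *
o=get_obs(); print(o['clock'],o['position'],o['finger_gap'])
k=camera_params('wrist');p,d=capture('wrist');save(p,'wrist1.png');P=cloud('wrist',d,k)
r,g,b=[p[...,i].astype(int) for i in range(3)]
Q=P[(d>0)&(r>2.2*g)&(r>2.2*b)&(r>70)&(P[...,2]>.07)&(abs(P[...,0]-.612)<.04)&(abs(P[...,1]-.02)<.04)]
t=Q[Q[:,2]>.109]; print(len(Q),t.mean(0),(t.min(0)+t.max(0))/2, circ(Q[Q[:,2]<.108][:,:2]))
E
```

```text
1.2667 [0.61137922 0.0201546  0.15070174] 0.05990325908969999
1371 [0.61329729 0.02133035 0.11214825] [0.61313521 0.02060439 0.11175842] [0.61326791 0.02018763 0.01021074]
```

View pics/wrist1.png

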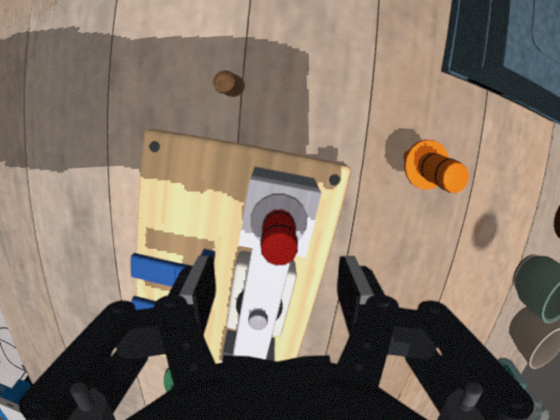

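The red pin stands at about (279, 240) px, centred between the open fingers; the orange look-alike at (440, 168) is clear. Now I'll descend and grip.

>>> servo_tool --steps '[[[15,1,0],[0,0,0],60],[[30,1,0],[0,0,0],60],[[45,1,0],[0,0,0],60],[[55,1,0],[0,0,0],60],[[60.5,1,0],[0,0,0],60],[[60.5,1,0],[0,0,0],60],[[60.5,1,0],[0,0,0],40],[[60.5,1,0],[0,0,0],28],[[60.5,1,0],[0,0,0],24],[[60.5,1,0],[0,0,0],15],[[60.5,1,0],[0,0,0],15],[[60.5,1,0],[0,0,0],15],[[60.5,1,0],[0,0,0],15]]' --newtons 50

```text
clock: 2.4
position: [0.6139, 0.0199, 0.0937]
orientation: [1.21, 1.208, -1.208]
force: [-1.0, -0.5, 4.8]
finger_gap: 0.021
```

>>> servo_tool --steps '[[[-3,0,0],[0,0,0],15],[[-10,0,0],[0,0,0],15],[[-20,0,0],[0,0,0],15],[[-30,0,0],[0,0,0],15],[[-40,0,0],[0,0,0],15],[[-50,0,0],[0,0,0],15],[[-60,0,0],[0,0,0],15],[[-70,0,0],[0,0,0],15],[[-75,0,0],[0,0,0],15],[[-75,0,0],[0,0,0],15],[[-75,0,0],[0,0,0],15]]'

```text
clock: 3.32
position: [0.6136, 0.02, 0.1678]
orientation: [1.209, 1.209, -1.209]
force: [-0.1, -1.1, -1.7]
finger_gap: 0.0208
```

```bash
cat > look.py <<'E'
from h import *
import sys
n=sys.argv[1]
o=get_obs(); print(o['clock'],o['position'],o['force'],o['finger_gap'])
print(R.from_rotvec(o['orientation']).as_matrix().round(4).tolist())
ims=[]
for c in ['scene','side']:
    k=camera_params(c);p,d=capture(c);P=cloud(c,d,k);ims.append(p)
    r,g,b=[p[...,i].astype(int) for i in range(3)]
    xy=o['position'][:2]
    Q=P[(d>0)&(r>2.2*g)&(r>2.2*b)&(r>60)&(np.hypot(P[...,0]-xy[0],P[...,1]-xy[1])<.03)]
    if len(Q)>20: print(c,len(Q),np.percentile(Q,[2,98],axis=0).round(4).tolist())
ims=[i[60:360,140:440] for i in ims]
save(cv2.resize(np.hstack(ims),(800,400)),n+'.png')
E
python3 look.py l2
```

```text
3.3167 [0.61356871 0.01999874 0.16781774] [-0.10977433 -1.09281311 -1.71079446] 0.020828194749222602
[[0.0002, 1.0, -0.0], [0.0, -0.0, -1.0], [-1.0, 0.0002, -0.0]]
scene 255 [[0.6044, 0.0166, 0.1441], [0.6224, 0.0327, 0.1845]]
side 264 [[0.6034, 0.0059, 0.1432], [0.6228, 0.0182, 0.1858]]
```

View pics/l2.png

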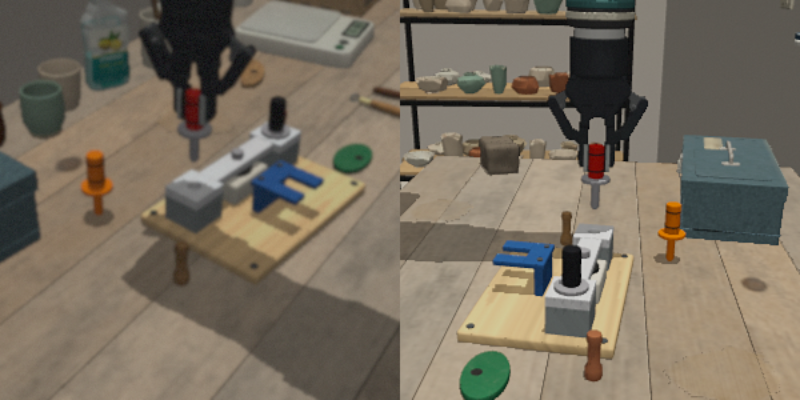

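The pin is lifted clear and hangs upright (left crop about (193,140), right crop about (595,180)); the black pin is still home. Next I'll carry it above the notch.

>>> servo_tool --steps '[[[0,-8,5],[0,0,0],15],[[0,-22,14],[0,0,0],15],[[0,-38,24],[0,0,0],15],[[0,-54,35],[0,0,0],15],[[0,-70,45],[0,0,0],15],[[0,-85,55],[0,0,0],15],[[0,-95,61.5],[0,0,0],15],[[0,-100,65],[0,0,0],15],[[0,-102.5,66],[0,0,0],15],[[0,-102.5,66],[0,0,0],15],[[0,-102.5,66],[0,0,0],15]]'

```text
clock: 4.33
position: [0.5115, -0.0458, 0.1678]
orientation: [1.209, 1.209, -1.209]
force: [-0.0, -0.3, -1.4]
finger_gap: 0.0206
```

```bash
python3 look.py l3; cat > w.py <<'E'
from h import *
import sys
k=camera_params('wrist');p,d=capture('wrist');save(p,sys.argv[1]+'.png');P=cloud('wrist',d,k)
ex=np.array([.981,-.194]);ey=np.array([.194,.981])
r,g,b=[p[...,i].astype(int) for i in range(3)]
o=get_obs()['position']
m=(d>0)&(b>1.8*r)&(b>1.2*g)&(abs(P[...,2]-.062)<.006)
T=P[m]; q=T[:,:2]-o[:2]; a=q@ex*1000; s=q@ey*1000
print(o,'zmed',np.median(T[:,2]))
H,_,_=np.histogram2d(a,s,bins=[np.arange(-30,50,4),np.arange(-40,40,2)])
for i in range(len(H)): print('%4d '%(-30+4*i)+''.join('.' if v==0 else ('+' if v<3 else '#') for v in H[i]))
g3=(d>0)&(abs(P[...,2]-o[2])<.09)&(P[...,2]>.085)&(np.hypot(P[...,0]-o[0],P[...,1]-o[1])<.025)
Q=P[g3]
for lo,hi in [(.088,.105),(.105,.128),(.128,.14),(.14,.19)]:
    t=Q[(Q[:,2]>lo)&(Q[:,2]<hi)]
    if len(t)>5: print(lo,hi,len(t),np.percentile(t,[2,98],axis=0).round(4).tolist())
E
python3 w.py w3
```

```text
4.3333 [ 0.51147636 -0.04584722  0.16777246] [-0.02032245 -0.30357586 -1.37453239] 0.020648533851351764
[[0.0003, 1.0, 0.0001], [0.0001, 0.0001, -1.0], [-1.0, 0.0003, -0.0001]]
scene 284 [[0.5024, -0.0492, 0.1442], [0.5202, -0.0325, 0.1848]]
side 327 [[0.5016, -0.0591, 0.1434], [0.5211, -0.045, 0.1861]]
[ 0.51147027 -0.04570884  0.16764586] zmed 0.062384039370354
 -30 .......................................
 -26 .......................................
 -22 ....##########...........###########...
 -18 ........+#####...........###########...
 -14 ...........###...........###########...
 -10 .............#+..........###########...
  -6 .........................###########...
  -2 .........................###########...
   2 .........................###########...
   6 .........................###########...
  10 .........................###########...
  14 ...............#####################...
  18 ..............######################...
  22 .............#######################...
  26 ...........+########################...
  30 .........+##########################...
  34 ....+##+..+#################..+#####...
  38 ....################################...
  42 ......+.+++..++.+.++..+++.++.+.........
0.128 0.14 137 [[0.4953, -0.0418, 0.1364], [0.5307, -0.0261, 0.14]]
0.14 0.19 7626 [[0.4905, -0.0538, 0.1406], [0.533, -0.0287, 0.1889]]
```

View pics/l3.png

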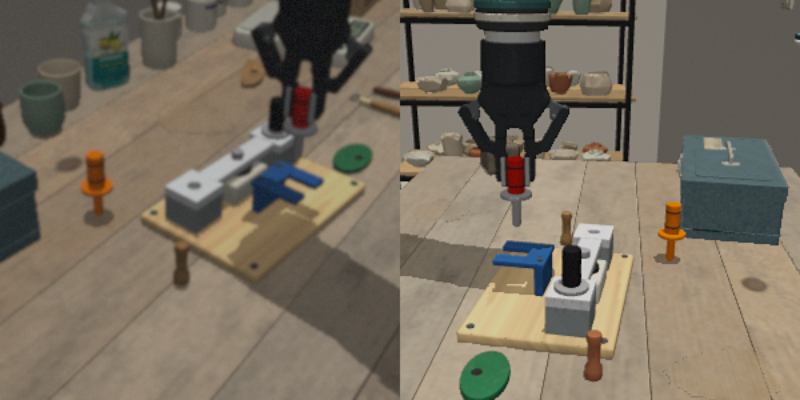

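View pics/w3.png

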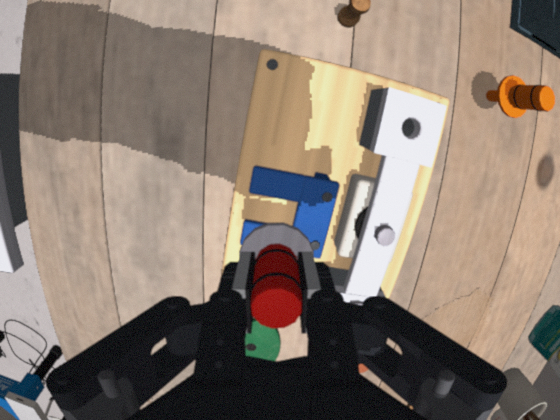

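>>> servo_tool --steps '[[[5,-1.2,0.8],[0,0,0],15],[[15,-1.2,0.8],[0,0,0],15],[[25,-1.2,0.8],[0,0,0],15],[[34,-1.2,0.8],[0,0,0],15],[[40,-1.2,0.8],[0,0,0],15],[[46,-1.2,0.8],[0,0,0],15],[[52,-1.2,0.8],[0,0,0],15],[[52,-1.2,0.8],[0,0,0],15]]'

```text
clock: 5.15
position: [0.5094, -0.0467, 0.1147]
orientation: [1.209, 1.21, -1.21]
force: [0.2, -0.4, -2.8]
finger_gap: 0.0207
```

```bash
python3 look.py l4
```

```text
5.15 [ 0.50941375 -0.04671457  0.11473724] [ 0.18484816 -0.3564543  -2.81607768] 0.020735790608503245
[[-0.0012, 1.0, 0.0], [0.0003, 0.0, -1.0], [-1.0, -0.0012, -0.0003]]
scene 271 [[0.5005, -0.0507, 0.0917], [0.5177, -0.034, 0.1313]]
side 290 [[0.5005, -0.0605, 0.0913], [0.5189, -0.049, 0.134]]
```

View pics/l4.png

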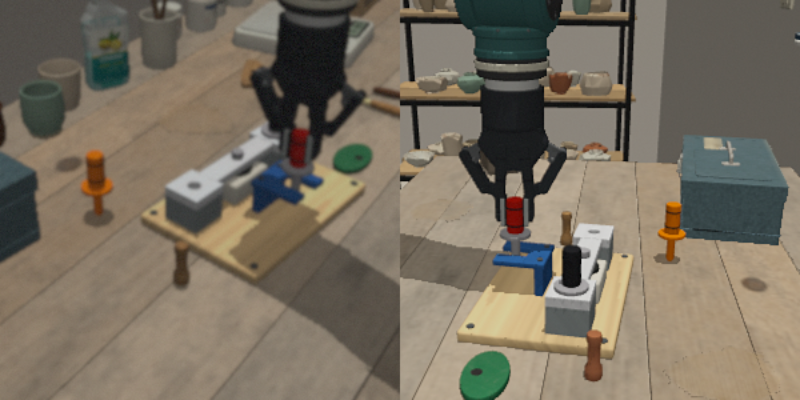

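The stem is in the notch with no contact force; lowering the rest slowly.

>>> servo_tool --steps '[[[5,0,0],[0,0,0],15],[[10,0,0],[0,0,0],15],[[14,0,0],[0,0,0],15],[[17,0,0],[0,0,0],15],[[19,0,0],[0,0,0],15],[[20.5,0,0],[0,0,0],15],[[21.5,0,0],[0,0,0],15],[[21.5,0,0],[0,0,0],15],[[21.5,0,0],[0,0,0],15],[[21.5,0,0],[0,0,0],15]]'

```text
clock: 6.08
position: [0.5099, -0.0468, 0.0944]
orientation: [1.209, 1.209, -1.209]
force: [0.3, 0.0, -1.4]
finger_gap: 0.0205
```

```bash
python3 look.py l5
```

```text
6.0833 [ 0.50988899 -0.04682388  0.09441526] [ 0.30472795  0.04042114 -1.41103657] 0.02047707041238745
[[0.0002, 1.0, -0.0], [-0.0, -0.0, -1.0], [-1.0, 0.0002, 0.0]]
scene 258 [[0.501, -0.0501, 0.0708], [0.5175, -0.034, 0.1115]]
side 289 [[0.4999, -0.0605, 0.0704], [0.5188, -0.0481, 0.1129]]
```

View pics/l5.png

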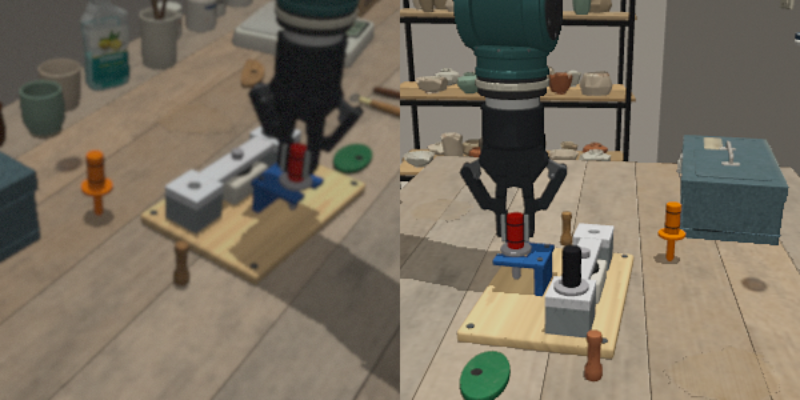

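>>> servo_tool --steps '[[[0.5,0,0],[0,0,0],15],[[1,0,0],[0,0,0],15],[[1,0,0],[0,0,0],15],[[1,0,0],[0,0,0],15]]'

```text
clock: 6.52
position: [0.5099, -0.0468, 0.0937]
orientation: [1.209, 1.209, -1.209]
force: [-2.3, 0.5, 6.9]
finger_gap: 0.0205
```

Contact is made at the same height as in the bore (6.9 N). Now I'll release gently.

>>> servo_tool --steps '[[[1,0,0],[0,0,0],22],[[1,0,0],[0,0,0],25],[[1,0,0],[0,0,0],30],[[1,0,0],[0,0,0],36],[[1,0,0],[0,0,0],42],[[1,0,0],[0,0,0],45],[[1,0,0],[0,0,0],45]]'

```text
clock: 7.1
position: [0.5098, -0.0468, 0.0923]
orientation: [1.209, 1.209, -1.209]
force: [-0.3, -0.9, -0.1]
finger_gap: 0.0448
```

```bash
python3 look.py l6
```

```text
7.1 [ 0.50980347 -0.04680031  0.09225317] [-0.3227525  -0.88694071 -0.06201713] 0.044820374899727865
[[-0.0, 1.0, -0.0001], [0.0, -0.0001, -1.0], [-1.0, -0.0, -0.0]]
scene 288 [[0.4994, -0.0514, 0.0711], [0.5161, -0.0337, 0.1105]]
side 290 [[0.5015, -0.0606, 0.0691], [0.52, -0.0473, 0.1125]]
```

View pics/l6.png

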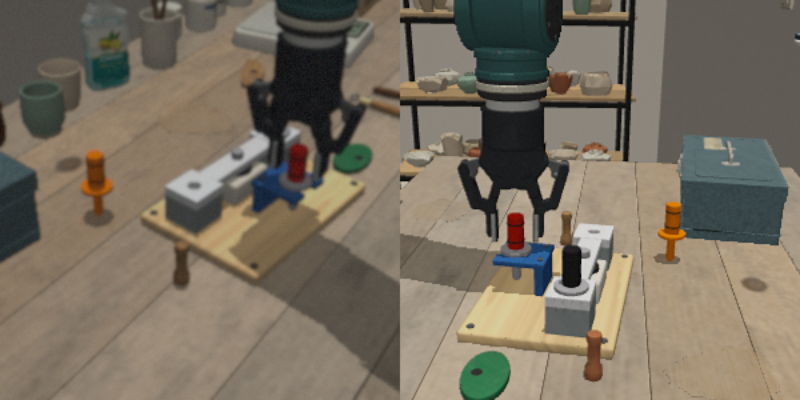

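Released: the red pin stands upright with its collar on the plate (right crop about (515, 235)). Retracting straight up.

>>> servo_tool --steps '[[[-5,0,0],[0,0,0],50],[[-15,0,0],[0,0,0],50],[[-30,0,0],[0,0,0],50],[[-50,0,0],[0,0,0],50],[[-70,0,0],[0,0,0],50],[[-90,0,0],[0,0,0],50],[[-110,0,20],[0,0,0],50],[[-125,0,45],[0,0,0],50],[[-125,0,60],[0,0,0],50],[[-125,0,60],[0,0,0],50]]'

```text
clock: 8.03
position: [0.5103, -0.1091, 0.2184]
orientation: [1.211, 1.206, -1.21]
force: [-0.1, 0.7, -0.3]
finger_gap: 0.0497
```

```bash
python3 - <<'E'
from h import *
o=get_obs();print(o['clock'],o['position'],o['force'])
k=camera_params('wrist');p,d=capture('wrist');save(p,'w7.png');P=cloud('wrist',d,k)
r,g,b=[p[...,i].astype(int) for i in range(3)]
near=(d>0)&(np.hypot(P[...,0]-.51,P[...,1]+.046)<.04)
Q=P[near&(r>2.2*g)&(r>2.2*b)&(r>60)]
t=Q[Q[:,2]>.108];print('top',len(t),t.mean(0),np.percentile(Q,[2,98],axis=0).round(4).tolist())
c=P[near&(abs(P[...,2]-.067)<.003)&(abs(r-b)<25)];print('collar',len(c),np.percentile(c,[2,98],axis=0).round(4).tolist())
E
python3 look.py l7
```

```text
8.0333 [ 0.51029676 -0.10914572  0.21837733] [-0.09584271  0.71111962 -0.29811233]
top 647 [ 0.51045623 -0.04672011  0.11228006] [[0.5012, -0.0561, 0.1099], [0.5197, -0.0375, 0.1139]]
collar 925 [[0.4926, -0.0653, 0.0656], [0.5299, -0.0293, 0.0691]]
8.0833 [ 0.5098954  -0.10781856  0.21772348] [-0.16779546 -0.25324117 -0.2924596 ] 0.05007372883878473
[[0.0007, 1.0, -0.0019], [-0.0003, -0.0019, -1.0], [-1.0, 0.0007, 0.0003]]
```

View pics/w7.png

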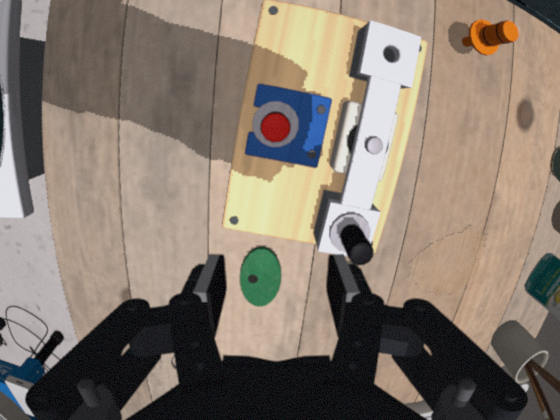

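View pics/l7.png

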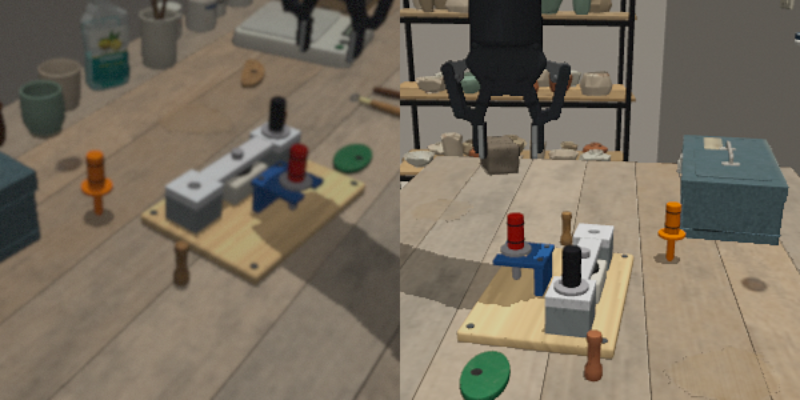

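The wrist picture shows the red pin upright at (275,127) px in the blue rest. Its collar lies flat and its top is directly above the collar's centre. The red pin's bore is empty at (391,53), and the black pin is home at (350,235).

```bash
python3 -c "
from plant import *
print(sign_off(), get_obs()['clock'])"
```

```text
the job is handed in; nothing more can be done
the job is handed in; nothing more can be done
```

The red-handled pin is parked upright in the notch of the blue rest, and I handed the job in at about 8.1 s of the 42 s allowed. I drew it straight up about 74 mm out of its bore, carried it over the notch and lowered it until the collar touched the plate. Then I released it and backed the arm away.

- **Red pin:** in the last wrist picture the grip top is at z = 0.112 m, as expected with the collar seated. The collar top is level at about 0.067 m, and the top is centred over the collar to about 1 mm.
- **Rest of the scene:** the black pin is still home in its bore and I did not touch the orange look-alike. The robot was touching nothing, and every force reading at the end of a move was under 10 N.
- **Disagreement:** the cameras differed by about 2–4 mm on where the notch's middle line lies. I relied mainly on the wrist view; the stem went in with no sideways force.

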